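# Slide the line's sensor carriage to the red stop

### The job

The line is being changed over, so the light sensor beside the conveyor belt has to move along its rail to the red stop. With the fingertips press down the black key in the middle of the sensor carriage to free its brake and, keeping the key down all the way, push the carriage along the rail until it rests against the red stop; then let the key up so that the brake holds it there. Never drag the carriage with the brake on or straddle it with the fingers, and leave the workpieces and the tray where they are.

Things in the scene. Friction and masses are not known exactly. Their poses are not given: they have to be found in the camera images.
- carriage: Sensor carriage, dark plate and aluminium housing, 80 mm along the rail (its y), 56 mm across (x), 22 mm high; a blue light sensor, lower than the key, sits 41 to 55 mm towards the belt (+x). Origin: its middle, at the rail's top face, 80 mm above the bench. Slides along y only: a spring brake holds it (10 to 20 N sideways); key down, 1 to 2 N move it.
- key_top (a point): Middle of the top face of the black brake key in the carriage's middle (moves with the key). Face 42 mm along the rail between two end ribs 3 mm high, 34 mm across. Key up, it lies 30 mm above the carriage's origin (110 mm above the bench), 8 mm proud of the housing.
- brake_key (a joint): How far the brake key is pressed down, m: 0 up (brake on), 0.006 fully down. It yields at about 8 N, needs about 11 N at the bottom of its travel, and springs back up when let go; from 0.002 on the brake is fully off.
- stop_red: The red stop, a block screwed fast on the rail, black thumbscrew on one side: 20 mm along the rail (its y), 52 mm across (x), top 16 mm above its origin. Origin: its middle, on the rail's middle line at the rail's top face. It is on either side of the carriage, which rests against it when the two origins are 50 mm apart.
- stop_blue: The blue stop, the same in shape, for the other setting; it stands on the rail on the carriage's other side. Not used now. The line through both stops' origins is the rail's direction.
- puck_black_mid (a point): Centre of the black plastic workpiece, a puck of 40 mm diameter, 25 mm high, standing on the bench on the robot's side of the rail. To be left alone.
- puck_white_mid (a point): Centre of the white plastic workpiece, same size, also on the bench on the robot's side of the rail. To be left alone.
- puck_steel_mid (a point): Centre of the steel workpiece, same size, standing on the conveyor belt (belt 73 mm above the bench, its middle line 110 mm beyond the rail's). To be left alone.
- tray: Open steel parts tray 100 x 130 x 45 mm on the bench on the robot's side of the rail; origin under its middle. To be left alone.

How it is judged:
On the way, in this order (a step that is already met when the one before it is completed fails the run):
1. the brake key is pressed down before the carriage has moved (value of joint brake_key above 0.003 m and distance of carriage from where it was at the start of the episode below 0.006 m), for 0.1 s.
2. the carriage is against the red stop with the key still held down (horizontal distance between carriage and stop_red below 0.0525 m and value of joint brake_key above 0.002 m), for 0.1 s.
At the end, for the whole second after the job is handed in: The carriage rests against the red stop (gap under 2.5 mm), at rest, with the brake key up again (less than 1 mm down); pucks and tray within 12 mm of where they stood (horizontal distance between carriage and stop_red below 0.0525 m and value of joint brake_key below 0.001 m and linear speed of carriage below 0.005 m/s and distance of each of puck_black_mid, puck_white_mid, puck_steel_mid, tray from where it was at the start of the episode below 0.012 m); the robot touches nothing.
It fails at once if the carriage is away from both its start and the red stop (over 6 mm) with the brake key up: dragged against its brake or let go on the way (distance of carriage from where it was at the start of the episode above 0.006 m and horizontal distance between carriage and stop_red above 0.056 m and value of joint brake_key below 0.001 m).
It fails at once if the fingers straddle the carriage to pinch it instead of pressing the key (point between the fingers inside the housing) (z of the grasp point in the frame of carriage below 0.02 m and horizontal distance between the grasp point and carriage below 0.03 m).
It fails at once if a workpiece or the tray is moved or lifted by more than 12 mm (distance of any of puck_black_mid, puck_white_mid, puck_steel_mid, tray from where it was at the start of the episode above 0.012 m).
It also fails if it takes over 40 s, if anything falls off the work surface, if the arm or the gripper's body presses on something with over 40 N, if the wrist force passes 120 N, or if a joint passes its speed limit or range.

### The arm

A 6-joint arm with a two-finger parallel gripper is mounted at the origin on the work surface. World frame = base frame: x ahead of the robot, y to its left, z up, the work surface at z = 0. Lengths are in m, angles in rad, forces in N, time in s.
With the tool pointing down it reaches from about 0.275 to 0.85 m from the base axis. Payload 19 kg.
Tool frame: the origin (TCP) lies where the fingers leave the gripper's body, on its centre line; the fingertips stand 73 mm ahead of it and the grasp point (between the pads) lies 54 mm ahead of it; z points along the fingers, y is the line along which they close (so a half turn about z gives the same grasp; the last joint's range is limited). The gripper opens to 85 mm and grips with 20 to 120 N. Pads are 22 mm wide; open, the fingers measure 114 mm over their backs; the gripper's body (76 mm by 85 mm) begins 54 mm behind the grasp point. The pads swing forward as they close: fully open they stand 13 mm farther back than shut.
Start: joints at [1.143, 0.15, 1.437, -0, 1.554, -0.134], TCP at [0.167, 0.55, 0.304] pointing down, gripper open.
Joint ranges: [-2.8, 2.8], [-0.68, 2.1], [0.12, 2.68], [-1.39, 4.53], [0.16, 2.79], [-2.81, 2.81]. Speed limits (rad/s): [1.89, 1.89, 2.22, 3.01, 3.01, 3.01].

### API

Orientations are given as [roll, pitch, yaw] about the fixed x, y, z axes, in that order (R = Rz(yaw) Ry(pitch) Rx(roll)).
In Python, from workcell import monitor, get_image, manip, spot_in, outline_of gives the robot as it stands.
- The arm moves only by the tool carry_out, never from a script. Its argument "series" is a list of rows, each an object of numbers: "tx", "ty", "tz": the shift along the tool's x, y, z in m; "ax", "ay", "az": the turn, a rotation vector about the tool's x, y, z in rad; "fingers": the finger opening in m, from 0 to 0.0854. In form: [{"tx": .., "ty": .., "tz": .., "ax": .., "ay": .., "az": .., "fingers": ..}, ...]. A call has 1 to 12 rows; each row shifts and turns the commanded pose from where the row before left it, along the tool's axes as they then stand; what a row does not reach is not made up. A row lasts 1/12 s, in which the tool goes at most 41.7 mm and 7.16 degrees, less where a joint would pass 70% of its speed; a pose out of reach is approached as far as the arm can. A call with a gripper value outside its range is refused whole. The fingers move at their own pace and stop on an object; the grip force is fixed at half the most. Time passes only in rows, so rows that do not move let the fingers close. It gives the time, the measured TCP pose, the force, the opening and the grip force at its end, in the units of the state.
- monitor.get_state(): the state, without advancing time (a new reading comes with each control period).
- get_image(name): name is "scene" or "side" or "wrist"; returns a dict with "pixels" (480x640x3 uint8, red, green, blue), "fx", "fy", "cx", "cy" (pixels), "xyz" and "rotation" of the camera in the world; the wrist camera has in their place "hand_eye" (4x4, takes a point from camera to tool coordinates, whose origin is the TCP and whose axes are the flange's). Camera axes: x right, y up, looking along -z (the intrinsics and any distortion apply to the point x, -y, -z); pixel columns grow to the right and rows downward; lengths in m; the calibration is good to about 2 mm. A picture is of the moment at which its call begins: read the wrist's pose just before it. There is no depth.
- manip.finish_job(): hands the job in; it is judged then, once.
Trained networks look in a picture, given as the dict that the camera call returned (one of the last four; its "shot" number tells which), for a name from the list of things; names that differ only in an ending like _2 or _b are one class to them, and where a whole thing is asked for, a point or a joint stands for the part that bears it (a point fixed in the world has none). Each returns a list of dicts, best first, with "confidence" (0 to 1); they miss things now and then, are a little off and sometimes report something else, mostly with a low value. They report only what shows in the picture. A call takes as long as a camera call.
- spot_in(thing, picture): "pixel" ([column, row] in pixels, amid what is visible of it).
- outline_of(thing, picture): "mask" (480x640 bool, what is visible of it) and "pixel" ([column, row] in pixels, amid what is visible of it).
The state is a dict: "time": time; "joints": joint angles; "dq": joint speeds; "joint_efforts": joint torques, N m; "tool_pos": TCP position; "tool_rot": TCP orientation; "wrist_force": force on the tool from outside, world axes, zero at the start; "moment": the same for the moment, N m; "opening": finger opening in m; "grasp_force": force on a finger pad.
Only numpy, scipy, OpenCV 4.12 (cv2) and the standard library are available. Lean on these libraries where they do the work, as an engineer would, in place of code of your own. Each camera call takes 0.05 s, during which the arm holds its last target. There are 200 camera calls.

## Working session

There is one attempt and no reset: what is moved stays moved. The work goes in short steps, Python scripts to look and compute and a tool call to move; the robot and the scene stay as the last step left them, time stands still between calls to the robot, and variables do not carry over. Pictures are saved under pics/ and viewed, at most 10 in all, crops included, and the job is handed in when it is done.

Besides the shell and the picture viewer there is one more tool, called after "Call:" by a JSON object that holds its "api" and its "payload". carry_out: Moves the arm, as the interface text tells. Its arguments: {"type":"object","properties":{"series":{"type":"array","items":{"type":"object","properties":{"tx":{"type":"number"},"ty":{"type":"number"},"tz":{"type":"number"},"ax":{"type":"number"},"ay":{"type":"number"},"az":{"type":"number"},"fingers":{"type":"number"}}}}},"required":["series"]}

```bash
mkdir -p pics; cat > h.py <<'E'
import numpy as np, cv2
from scipy.spatial.transform import Rotation as R
from workcell import monitor, get_image, manip, spot_in, outline_of
def cam(im, st=None):
    if 'hand_eye' in im:
        T=np.eye(4); T[:3,:3]=R.from_euler('xyz',st['tool_rot']).as_matrix(); T[:3,3]=st['tool_pos']
        M=T@np.array(im['hand_eye']); return M[:3,3],M[:3,:3]
    r=np.array(im['rotation']); 
    return np.array(im['xyz']), (r if r.shape==(3,3) else R.from_euler('xyz',r).as_matrix())
def ray(im,px,st=None):
    o,Rm=cam(im,st)
    d=Rm@np.array([(px[0]-im['cx'])/im['fx'],-(px[1]-im['cy'])/im['fy'],-1]); return o,d
def onz(im,px,z,st=None):
    o,d=ray(im,px,st); return o+d*(z-o[2])/d[2]
def proj(im,p,st=None):
    o,Rm=cam(im,st); c=Rm.T@(np.array(p)-o); return [im['cx']+im['fx']*c[0]/-c[2], im['cy']+im['fy']*c[1]/c[2]]
E
python3 - <<'E'
from h import *
st=monitor.get_state(); print(st)
for n in ["scene","side","wrist"]:
    im=get_image(n); cv2.imwrite(f'pics/{n}0.png',im['pixels'][:,:,::-1])
    print(n,{k:v for k,v in im.items() if k!='pixels'})
    for t,z in [("key_top",.11),("stop_red",.096),("stop_blue",.096),("carriage",.1),("puck_black_mid",.0125),("puck_white_mid",.0125),("puck_steel_mid",.0855),("tray",.02)]:
        r=spot_in(t,im)
        for q in r[:1]: print(t,q['pixel'],q['confidence'],onz(im,q['pixel'],z,st).round(3))
E
```

```text
{'time': 0.0, 'joints': array([ 1.14299955e+00,  1.50974642e-01,  1.43800686e+00,  1.22435323e-05,
        1.55378178e+00, -1.34028054e-01]), 'dq': array([ 1.39391431e-03,  2.08252522e-03, -1.01992960e-04,  1.26465559e-03,
       -2.75776268e-04,  7.66666976e-06]), 'joint_efforts': array([-4.62650551e-04, -7.13060760e+01, -5.70867169e+01, -1.97806667e-04,
        8.97875841e-03, -1.25313054e-04]), 'tool_pos': array([0.16646708, 0.55022063, 0.30329391]), 'tool_rot': array([-3.14043416e+00, -1.68559311e-04,  2.84782362e+00]), 'wrist_force': array([0.19031472, 0.01732381, 0.56464391]), 'moment': array([-0.01667563, -0.02524389, -0.01692459]), 'grasp_force': 0.0, 'opening': 0.08513187590946421}
scene {'fx': 492.25291288725606, 'fy': 492.25291288725606, 'cx': 319.8541655454366, 'cy': 241.65982888814705, 'xyz': array([ 0.95847959, -0.23570858,  0.85171235]), 'rotation': array([0.5575509 , 0.00484603, 1.07605244]), 'shot': 1}
key_top [336.2, 230.9] 0.9 [0.544 0.017 0.11 ]
stop_red [383.0, 203.4] 0.83 [0.524 0.131 0.096]
stop_blue [295.6, 272.8] 0.77 [ 0.578 -0.083  0.096]
carriage [340.0, 2
[... 660 characters left out ...]
.004 0.1  ]
puck_black_mid [213.8, 276.3] 0.69 [0.423 0.104 0.012]
puck_white_mid [260.3, 314.2] 0.82 [ 0.44  -0.023  0.012]
puck_steel_mid [340.3, 208.1] 0.67 [0.659 0.052 0.086]
tray [320.6, 359.7] 0.72 [ 0.46  -0.163  0.02 ]
wrist {'fx': 413.0483873556255, 'fy': 413.0483873556255, 'cx': 323.3797131304835, 'cy': 238.85694084524292, 'hand_eye': array([[-4.23627326e-04,  9.57897746e-01,  2.87109263e-01,
         7.23870653e-02],
       [ 9.99999901e-01,  4.44296252e-04, -6.83744703e-06,
         3.28866137e-04],
       [-1.34111145e-04,  2.87109232e-01, -9.57897840e-01,
        -6.98954090e-02],
       [ 0.00000000e+00,  0.00000000e+00,  0.00000000e+00,
         1.00000000e+00]]), 'shot': 3}
```

View pics/scene0.png

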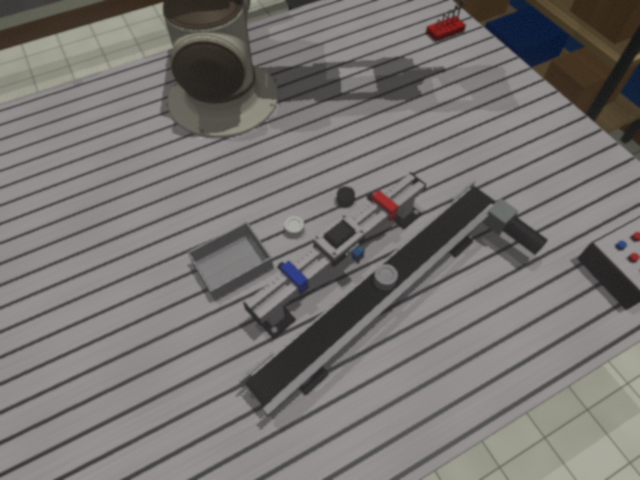

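View pics/side0.png

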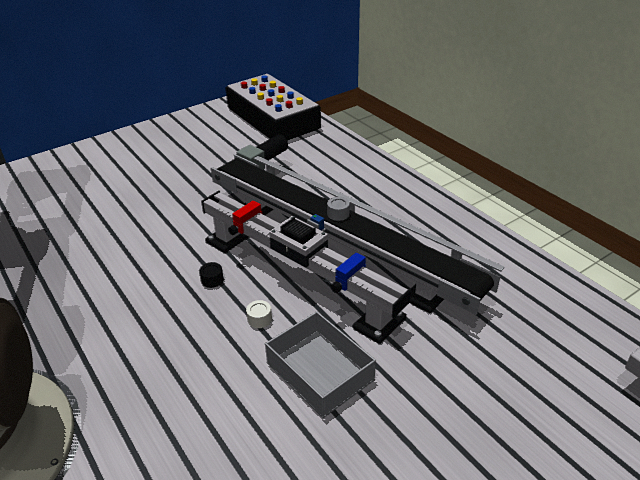

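Scene: black key at (341,233), red stop (385,204), blue stop (294,275). In the side view they are at (297,230), (246,214) and (349,269). The networks agree with this, except that their white puck in the scene view is wrong; it is really at (293,226). I'll move over the carriage first, then measure from close by.

Call:
{"api": "carry_out", "payload": {"series": [{"tx": -0.025, "ty": -0.019, "fingers": 0}, {"tx": -0.025, "ty": -0.019, "fingers": 0}, {"tx": -0.025, "ty": -0.019, "fingers": 0}, {"tx": -0.025, "ty": -0.019, "fingers": 0}, {"tx": -0.025, "ty": -0.019, "fingers": 0}, {"tx": -0.025, "ty": -0.019, "fingers": 0}, {"tx": -0.025, "ty": -0.019, "fingers": 0}, {"tx": -0.025, "ty": -0.019, "fingers": 0}, {"tx": -0.025, "ty": -0.019, "fingers": 0}, {"tx": -0.025, "ty": -0.019, "fingers": 0}, {"tx": -0.025, "ty": -0.019, "fingers": 0}, {"tx": -0.025, "ty": -0.019, "fingers": 0}]}}

```text
invalid input at $.series[0]: expected keys tx, ty, tz, ax, ay, az, fingers
```

Call:
{"api": "carry_out", "payload": {"series": [{"tx": -0.025, "ty": -0.019, "fingers": 0}, {"tx": -0.025, "ty": -0.019, "fingers": 0}, {"tx": -0.025, "ty": -0.019, "fingers": 0}, {"tx": -0.025, "ty": -0.019, "fingers": 0}, {"tx": -0.025, "ty": -0.019, "fingers": 0}, {"tx": -0.025, "ty": -0.019, "fingers": 0}, {"tx": -0.025, "ty": -0.019, "fingers": 0}, {"tx": -0.025, "ty": -0.019, "fingers": 0}, {"tx": -0.017, "ty": -0.017, "fingers": 0}, {"az": -0.1}, {"az": -0.1}, {"az": -0.1}]}}

```text
invalid input at $.series[0]: expected keys tx, ty, tz, ax, ay, az, fingers
```

Call:
{"api": "carry_out", "payload": {"series": [{"az": -0.1}, {"az": -0.1}, {"az": -0.05}, {"fingers": 0}, {"fingers": 0}]}}

```text
invalid input at $.series[0]: expected keys tx, ty, tz, ax, ay, az, fingers
```

```bash
python3 - <<'E'
from h import *
st=monitor.get_state(); print(st['tool_pos'],st['tool_rot'],st['joints'],st['opening'],st['time'],st['wrist_force'])
im=get_image("wrist"); cv2.imwrite('pics/w1.png',im['pixels'][:,:,::-1])
P={}
for t,z in [("key_top",.11),("stop_red",.096),("stop_blue",.096),("carriage",.102)]:
    for q in outline_of(t,im)[:1]:
        ys,xs=np.nonzero(q['mask']); b=cv2.minAreaRect(np.c_[xs,ys].astype(np.float32))
        P[t]=onz(im,q['pixel'],z,st); c=np.array([onz(im,p,z,st)[:2] for p in cv2.boxPoints(b)])
        print(t,q['pixel'],q['confidence'],P[t].round(4),'rect',c.mean(0).round(4),c.round(3).tolist())
print('tip px',proj(im,np.array(st['tool_pos'])-[0,0,.073],st))
E
```

```text
[0.16652576 0.55034422 0.30384858] [-3.14145482e+00 -3.23866759e-05  2.84783228e+00] [ 1.14299521e+00  1.50541386e-01  1.43738876e+00  1.36778549e-05
  1.55380344e+00 -1.34040979e-01] 0.085517808538142 1.35 [-0.27892775  0.19165671  0.01024448]
tip px [np.float64(322.5746346034786), np.float64(313.037727917768)]
```

View pics/w1.png

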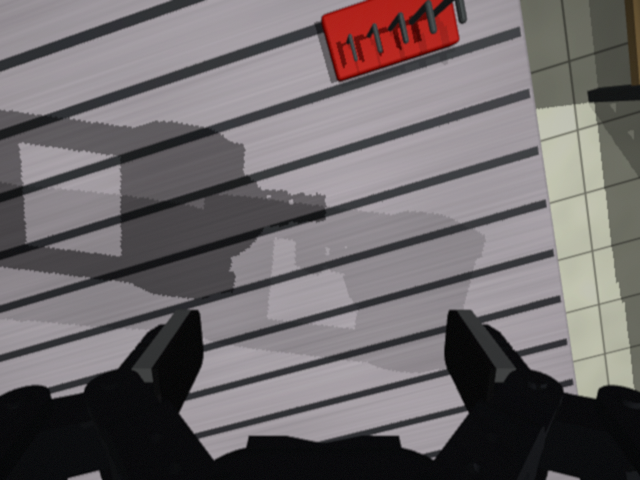

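The moves were refused because every row needs all the keys, so the wrist view still shows only bare bench between the open fingers. I'll resend them in full.

Call:
{"api": "carry_out", "payload": {"series": [{"tx": -0.025, "ty": -0.019, "tz": 0, "ax": 0, "ay": 0, "az": 0, "fingers": 0}, {"tx": -0.025, "ty": -0.019, "tz": 0, "ax": 0, "ay": 0, "az": 0, "fingers": 0}, {"tx": -0.025, "ty": -0.019, "tz": 0, "ax": 0, "ay": 0, "az": 0, "fingers": 0}, {"tx": -0.025, "ty": -0.019, "tz": 0, "ax": 0, "ay": 0, "az": 0, "fingers": 0}, {"tx": -0.025, "ty": -0.019, "tz": 0, "ax": 0, "ay": 0, "az": 0, "fingers": 0}, {"tx": -0.025, "ty": -0.019, "tz": 0, "ax": 0, "ay": 0, "az": 0, "fingers": 0}, {"tx": -0.025, "ty": -0.019, "tz": 0, "ax": 0, "ay": 0, "az": 0, "fingers": 0}, {"tx": -0.025, "ty": -0.019, "tz": 0, "ax": 0, "ay": 0, "az": 0, "fingers": 0}, {"tx": -0.025, "ty": -0.019, "tz": 0, "ax": 0, "ay": 0, "az": 0, "fingers": 0}, {"tx": -0.025, "ty": -0.019, "tz": 0, "ax": 0, "ay": 0, "az": 0, "fingers": 0}, {"tx": -0.025, "ty": -0.019, "tz": 0, "ax": 0, "ay": 0, "az": 0, "fingers": 0}, {"tx": -0.025, "ty": -0.019, "tz": 0, "ax": 0, "ay": 0, "az": 0, "fingers": 0}]}}

```text
time: 2.6
tool_pos: [0.3882, 0.2438, 0.3041]
tool_rot: [3.141, 0.0, 2.848]
wrist_force: [0.3, -0.2, 0.4]
opening: 0.0002
grasp_force: 0.0
```

Call:
{"api": "carry_out", "payload": {"series": [{"tx": -0.025, "ty": -0.019, "tz": 0, "ax": 0, "ay": 0, "az": 0, "fingers": 0}, {"tx": -0.025, "ty": -0.019, "tz": 0, "ax": 0, "ay": 0, "az": 0, "fingers": 0}, {"tx": -0.025, "ty": -0.019, "tz": 0, "ax": 0, "ay": 0, "az": 0, "fingers": 0}, {"tx": -0.025, "ty": -0.019, "tz": 0, "ax": 0, "ay": 0, "az": 0, "fingers": 0}, {"tx": -0.025, "ty": -0.019, "tz": 0, "ax": 0, "ay": 0, "az": 0, "fingers": 0}, {"tx": -0.025, "ty": -0.019, "tz": 0, "ax": 0, "ay": 0, "az": 0, "fingers": 0}, {"tx": -0.025, "ty": -0.019, "tz": 0, "ax": 0, "ay": 0, "az": 0, "fingers": 0}, {"tx": -0.025, "ty": -0.019, "tz": 0, "ax": 0, "ay": 0, "az": 0, "fingers": 0}, {"tx": -0.017, "ty": -0.017, "tz": 0, "ax": 0, "ay": 0, "az": 0, "fingers": 0}, {"tx": 0, "ty": 0, "tz": 0, "ax": 0, "ay": 0, "az": -0.1, "fingers": 0}, {"tx": 0, "ty": 0, "tz": 0, "ax": 0, "ay": 0, "az": -0.1, "fingers": 0}, {"tx": 0, "ty": 0, "tz": 0, "ax": 0, "ay": 0, "az": -0.1, "fingers": 0}]}}

```text
time: 3.6
tool_pos: [0.5466, 0.02, 0.3037]
tool_rot: [3.142, -0.0, -3.132]
wrist_force: [-0.3, -1.0, 0.4]
opening: 0.0
grasp_force: 0.0
```

Call:
{"api": "carry_out", "payload": {"series": [{"tx": 0, "ty": 0, "tz": 0, "ax": 0, "ay": 0, "az": -0.1, "fingers": 0}, {"tx": 0, "ty": 0, "tz": 0, "ax": 0, "ay": 0, "az": -0.1, "fingers": 0}, {"tx": 0, "ty": 0, "tz": 0, "ax": 0, "ay": 0, "az": -0.05, "fingers": 0}, {"tx": 0, "ty": 0, "tz": 0, "ax": 0, "ay": 0, "az": 0, "fingers": 0}, {"tx": 0, "ty": 0, "tz": 0, "ax": 0, "ay": 0, "az": 0, "fingers": 0}, {"tx": 0, "ty": 0, "tz": 0, "ax": 0, "ay": 0, "az": 0, "fingers": 0}]}}

```text
time: 4.1
tool_pos: [0.5464, 0.0207, 0.3039]
tool_rot: [-3.141, -0.0, -2.887]
wrist_force: [-0.5, -0.3, -0.4]
opening: -0.0001
grasp_force: 0.0
```

```bash
cat > m.py <<'E'
import sys
from h import *
st=monitor.get_state(); print(st['tool_pos'],st['tool_rot'],st['joints'].round(2),st['opening'],st['time'],st['wrist_force'])
im=get_image("wrist"); cv2.imwrite(f'pics/{sys.argv[1]}.png',im['pixels'][:,:,::-1])
for t,z in [("key_top",.11),("stop_red",.096),("stop_blue",.096),("carriage",.102)]:
    for q in outline_of(t,im)[:1]:
        ys,xs=np.nonzero(q['mask']); b=cv2.minAreaRect(np.c_[xs,ys].astype(np.float32))
        p=onz(im,q['pixel'],z,st); c=np.array([onz(im,v,z,st)[:2] for v in cv2.boxPoints(b)])
        print(t,q['pixel'],q['confidence'],p.round(4),'rect',c.mean(0).round(4),c.round(3).tolist())
print('tip px',proj(im,np.array(st['tool_pos'])-[0,0,.073],st))
E
python3 m.py w2
```

```text
[0.54642267 0.02065753 0.30391547] [-3.14146108e+00 -1.60213393e-07 -2.88746778e+00] [-0.1   0.09  1.5  -0.    1.55 -1.93] -0.00010319686257933426 4.1 [-0.54383396 -0.26565645 -0.39160456]
key_top [322.1, 230.2] 0.79 [0.5474 0.0199 0.11  ] rect [0.5479 0.0195] [[0.571, -0.0], [0.536, -0.008], [0.525, 0.038], [0.56, 0.048]]
stop_red [489.6, 214.1] 0.94 [0.511  0.1298 0.096 ] rect [0.511  0.1298] [[0.547, 0.124], [0.48, 0.105], [0.475, 0.135], [0.542, 0.156]]
stop_blue [171.2, 213.5] 0.59 [ 0.5657 -0.0828  0.096 ] rect [ 0.5647 -0.0832] [[0.535, -0.104], [0.526, -0.076], [0.594, -0.061], [0.604, -0.091]]
carriage [321.1, 226.0] 0.75 [0.5469 0.0191 0.102 ] rect [0.555  0.0211] [[0.526, -0.027], [0.506, 0.049], [0.583, 0.073], [0.605, -0.01]]
tip px [np.float64(323.7660489520526), np.float64(312.85862201735404)]
```

View pics/w2.png

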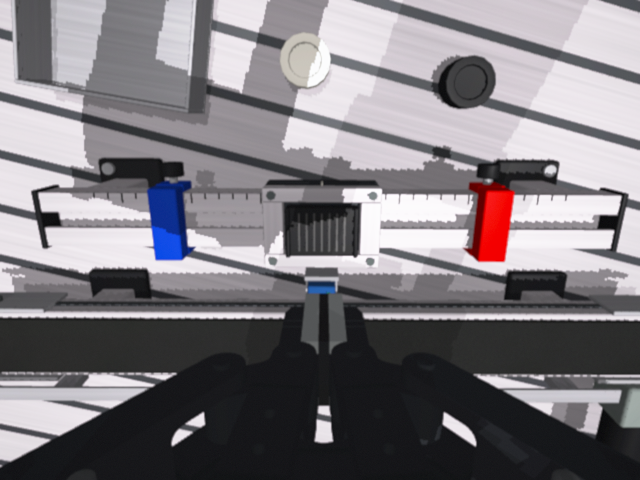

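The wrist view shows the rail running horizontally: blue stop (171,213), key (322,230), red stop (490,214). The tip is within 1.5 mm of the key, yaw matches the rail, and the travel is about 66 mm along +ty. Descending now.

Call:
{"api": "carry_out", "payload": {"series": [{"tx": -0.001, "ty": -0.001, "tz": 0.02, "ax": 0, "ay": 0, "az": 0, "fingers": 0}, {"tx": 0, "ty": 0, "tz": 0.03, "ax": 0, "ay": 0, "az": 0, "fingers": 0}, {"tx": 0, "ty": 0, "tz": 0.03, "ax": 0, "ay": 0, "az": 0, "fingers": 0}, {"tx": 0, "ty": 0, "tz": 0.02, "ax": 0, "ay": 0, "az": 0, "fingers": 0}, {"tx": 0, "ty": 0, "tz": 0.01, "ax": 0, "ay": 0, "az": 0, "fingers": 0}, {"tx": 0, "ty": 0, "tz": 0, "ax": 0, "ay": 0, "az": 0, "fingers": 0}, {"tx": 0, "ty": 0, "tz": 0, "ax": 0, "ay": 0, "az": 0, "fingers": 0}]}}

```text
time: 4.93
tool_pos: [0.5479, 0.0199, 0.1946]
tool_rot: [-3.141, 0.0, -2.886]
wrist_force: [0.6, -0.7, 0.9]
opening: 0.0003
grasp_force: 0.0
```

```bash
python3 m.py w3
```

```text
[0.54789171 0.01986393 0.19462659] [-3.14137854e+00  2.53805468e-04 -2.88557784e+00] [-0.1   0.16  1.66 -0.    1.33 -1.93] 0.0002741354417128216 4.9333 [ 0.60808742 -0.65522562  0.90872662]
stop_red [584.6, 266.6] 0.65 [0.5103 0.1273 0.096 ] rect [0.5103 0.1274] [[0.548, 0.122], [0.481, 0.096], [0.473, 0.131], [0.539, 0.161]]
stop_blue [87.4, 267.1] 0.62 [ 0.5652 -0.0818  0.096 ] rect [ 0.5636 -0.0824] [[0.532, -0.103], [0.523, -0.069], [0.594, -0.06], [0.604, -0.097]]
carriage [323.2, 267.5] 0.73 [0.5373 0.0169 0.102 ] rect [0.544  0.0186] [[0.586, -0.015], [0.522, -0.027], [0.503, 0.048], [0.565, 0.068]]
tip px [np.float64(323.7861971185601), np.float64(312.81546497339974)]
```

View pics/w3.png

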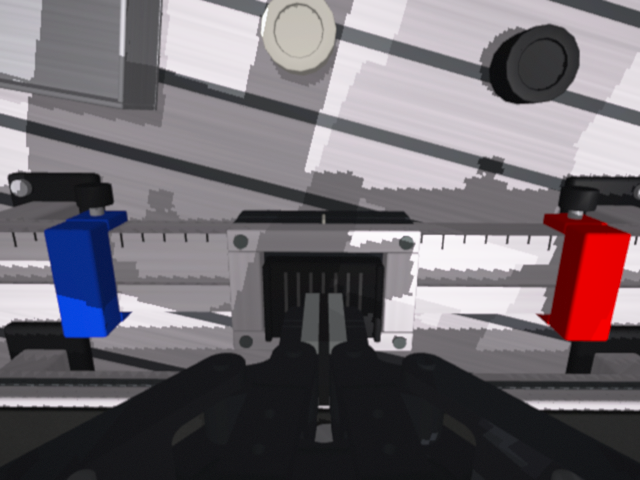

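The fingertips, at column 323, hang centred over the key between its ribs (265 to 382). Pressing down slowly.

Call:
{"api": "carry_out", "payload": {"series": [{"tx": 0, "ty": 0, "tz": 0.005, "ax": 0, "ay": 0, "az": 0, "fingers": 0}, {"tx": 0, "ty": 0, "tz": 0.004, "ax": 0, "ay": 0, "az": 0, "fingers": 0}, {"tx": 0, "ty": 0, "tz": 0.002, "ax": 0, "ay": 0, "az": 0, "fingers": 0}, {"tx": 0, "ty": 0, "tz": 0.001, "ax": 0, "ay": 0, "az": 0, "fingers": 0}, {"tx": 0, "ty": 0, "tz": 0.001, "ax": 0, "ay": 0, "az": 0, "fingers": 0}, {"tx": 0, "ty": 0, "tz": 0, "ax": 0, "ay": 0, "az": 0, "fingers": 0}]}}

```text
time: 5.68
tool_pos: [0.5476, 0.0199, 0.1811]
tool_rot: [-3.141, -0.0, -2.885]
wrist_force: [-3.6, 0.2, 8.7]
opening: -0.0001
grasp_force: 4.4
```

Call:
{"api": "carry_out", "payload": {"series": [{"tx": 0, "ty": 0, "tz": 0.001, "ax": 0, "ay": 0, "az": 0, "fingers": 0}, {"tx": 0, "ty": 0, "tz": 0.001, "ax": 0, "ay": 0, "az": 0, "fingers": 0}, {"tx": 0, "ty": 0, "tz": 0, "ax": 0, "ay": 0, "az": 0, "fingers": 0}, {"tx": 0, "ty": 0, "tz": 0, "ax": 0, "ay": 0, "az": 0, "fingers": 0}]}}

```text
time: 6.02
tool_pos: [0.5476, 0.0199, 0.1793]
tool_rot: [-3.141, 0.0, -2.885]
wrist_force: [-3.0, -0.7, 10.0]
opening: -0.0001
grasp_force: 4.8
```

Call:
{"api": "carry_out", "payload": {"series": [{"tx": 0, "ty": 0, "tz": 0.001, "ax": 0, "ay": 0, "az": 0, "fingers": 0}, {"tx": 0, "ty": 0, "tz": 0.001, "ax": 0, "ay": 0, "az": 0, "fingers": 0}, {"tx": 0, "ty": 0, "tz": 0.0005, "ax": 0, "ay": 0, "az": 0, "fingers": 0}, {"tx": 0, "ty": 0, "tz": 0, "ax": 0, "ay": 0, "az": 0, "fingers": 0}, {"tx": 0, "ty": 0, "tz": 0, "ax": 0, "ay": 0, "az": 0, "fingers": 0}]}}

```text
time: 6.43
tool_pos: [0.5476, 0.0199, 0.1769]
tool_rot: [-3.141, 0.0, -2.885]
wrist_force: [-4.5, -1.2, 10.6]
opening: 0.0003
grasp_force: 5.4
```

Force is 10.6 N, about 5 mm down. Pushing toward the red stop.

Call:
{"api": "carry_out", "payload": {"series": [{"tx": 0, "ty": 0.001, "tz": 0.0003, "ax": 0, "ay": 0, "az": 0, "fingers": 0}, {"tx": 0, "ty": 0.002, "tz": 0, "ax": 0, "ay": 0, "az": 0, "fingers": 0}, {"tx": 0, "ty": 0.003, "tz": 0, "ax": 0, "ay": 0, "az": 0, "fingers": 0}, {"tx": 0, "ty": 0.003, "tz": 0, "ax": 0, "ay": 0, "az": 0, "fingers": 0}, {"tx": 0, "ty": 0.003, "tz": 0, "ax": 0, "ay": 0, "az": 0, "fingers": 0}, {"tx": 0, "ty": 0.003, "tz": 0, "ax": 0, "ay": 0, "az": 0, "fingers": 0}, {"tx": 0, "ty": 0, "tz": 0, "ax": 0, "ay": 0, "az": 0, "fingers": 0}]}}

```text
time: 7.02
tool_pos: [0.5438, 0.0347, 0.1767]
tool_rot: [-3.141, 0.001, -2.885]
wrist_force: [-3.6, 0.0, 10.0]
opening: 0.0
grasp_force: 5.5
```

```bash
python3 m.py w4
```

```text
[0.5438226  0.0347055  0.17670791] [-3.14122177e+00  5.17174127e-04 -2.88518366e+00] [-0.08  0.17  1.68 -0.    1.29 -1.9 ] 1.4766286498306645e-05 7.0167 [-3.61277023  0.03406046 10.01146947]
key_top [318.5, 292.6] 0.61 [0.5335 0.03   0.11  ] rect [0.5411 0.0333] [[0.565, 0.014], [0.529, 0.007], [0.518, 0.051], [0.553, 0.061]]
stop_red [571.5, 281.8] 0.76 [0.51   0.1264 0.096 ] rect [0.5103 0.128 ] [[0.548, 0.123], [0.48, 0.097], [0.473, 0.131], [0.54, 0.161]]
stop_blue [31.8, 282.6] 0.7 [ 0.564  -0.0787  0.096 ] rect [ 0.5616 -0.0755] [[0.602, -0.09], [0.529, -0.092], [0.521, -0.063], [0.594, -0.057]]
carriage [322.1, 276.7] 0.95 [0.5304 0.0305 0.102 ] rect [0.5542 0.0362] [[0.611, 0.003], [0.518, -0.013], [0.499, 0.063], [0.589, 0.092]]
tip px [np.float64(323.8170236432302), np.float64(312.77022978821117)]
```

View pics/w4.png

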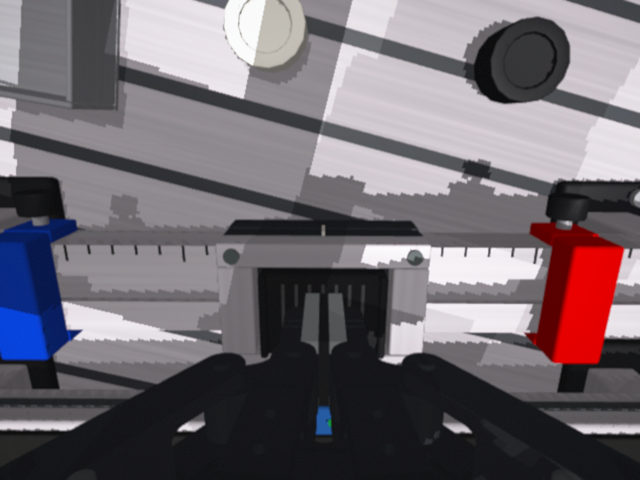

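The carriage follows: it is still centred under the fingers at column 323, and the gap to the red stop is shrinking. Continuing.

Call:
{"api": "carry_out", "payload": {"series": [{"tx": 0, "ty": 0.002, "tz": 0, "ax": 0, "ay": 0, "az": 0, "fingers": 0}, {"tx": 0, "ty": 0.004, "tz": 0, "ax": 0, "ay": 0, "az": 0, "fingers": 0}, {"tx": 0, "ty": 0.004, "tz": 0, "ax": 0, "ay": 0, "az": 0, "fingers": 0}, {"tx": 0, "ty": 0.004, "tz": 0, "ax": 0, "ay": 0, "az": 0, "fingers": 0}, {"tx": 0, "ty": 0.004, "tz": 0, "ax": 0, "ay": 0, "az": 0, "fingers": 0}, {"tx": 0, "ty": 0.004, "tz": 0, "ax": 0, "ay": 0, "az": 0, "fingers": 0}, {"tx": 0, "ty": 0.004, "tz": 0, "ax": 0, "ay": 0, "az": 0, "fingers": 0}, {"tx": 0, "ty": 0.004, "tz": 0, "ax": 0, "ay": 0, "az": 0, "fingers": 0}, {"tx": 0, "ty": 0.004, "tz": 0, "ax": 0, "ay": 0, "az": 0, "fingers": 0}, {"tx": 0, "ty": 0.004, "tz": 0, "ax": 0, "ay": 0, "az": 0, "fingers": 0}, {"tx": 0, "ty": 0.003, "tz": 0, "ax": 0, "ay": 0, "az": 0, "fingers": 0}, {"tx": 0, "ty": 0, "tz": 0, "ax": 0, "ay": 0, "az": 0, "fingers": 0}]}}

```text
time: 8.27
tool_pos: [0.5336, 0.0745, 0.1768]
tool_rot: [-3.141, 0.001, -2.885]
wrist_force: [-3.0, 1.0, 9.9]
opening: 0.0001
grasp_force: 5.4
```

Call:
{"api": "carry_out", "payload": {"series": [{"tx": 0, "ty": 0.002, "tz": 0, "ax": 0, "ay": 0, "az": 0, "fingers": 0}, {"tx": 0, "ty": 0.002, "tz": 0, "ax": 0, "ay": 0, "az": 0, "fingers": 0}, {"tx": 0, "ty": 0, "tz": 0, "ax": 0, "ay": 0, "az": 0, "fingers": 0}, {"tx": 0, "ty": 0, "tz": 0, "ax": 0, "ay": 0, "az": 0, "fingers": 0}]}}

```text
time: 8.6
tool_pos: [0.5327, 0.0781, 0.1768]
tool_rot: [-3.141, 0.001, -2.885]
wrist_force: [-2.3, -0.2, 11.6]
opening: -0.0
grasp_force: 5.4
```

Call:
{"api": "carry_out", "payload": {"series": [{"tx": 0, "ty": 0.0015, "tz": 0, "ax": 0, "ay": 0, "az": 0, "fingers": 0}, {"tx": 0, "ty": 0.0015, "tz": 0, "ax": 0, "ay": 0, "az": 0, "fingers": 0}, {"tx": 0, "ty": 0.0015, "tz": 0, "ax": 0, "ay": 0, "az": 0, "fingers": 0}, {"tx": 0, "ty": 0, "tz": 0, "ax": 0, "ay": 0, "az": 0, "fingers": 0}, {"tx": 0, "ty": 0, "tz": 0, "ax": 0, "ay": 0, "az": 0, "fingers": 0}]}}

```text
time: 9.02
tool_pos: [0.5316, 0.0824, 0.1768]
tool_rot: [-3.141, 0.001, -2.885]
wrist_force: [-1.2, -0.3, 10.7]
opening: 0.0002
grasp_force: 5.4
```

Call:
{"api": "carry_out", "payload": {"series": [{"tx": 0, "ty": 0.0015, "tz": 0, "ax": 0, "ay": 0, "az": 0, "fingers": 0}, {"tx": 0, "ty": 0.001, "tz": 0, "ax": 0, "ay": 0, "az": 0, "fingers": 0}, {"tx": 0, "ty": 0, "tz": 0, "ax": 0, "ay": 0, "az": 0, "fingers": 0}, {"tx": 0, "ty": 0, "tz": 0, "ax": 0, "ay": 0, "az": 0, "fingers": 0}]}}

```text
time: 9.35
tool_pos: [0.531, 0.0847, 0.1768]
tool_rot: [-3.141, 0.001, -2.885]
wrist_force: [-1.2, 0.3, 11.0]
opening: 0.0
grasp_force: 5.4
```

```bash
python3 m.py w5
```

```text
[0.53096609 0.08474637 0.17681263] [-3.14118377e+00  1.23418612e-03 -2.88534065e+00] [ 0.01  0.15  1.7  -0.    1.29 -1.81] 1.3545965212491808e-05 9.35 [-1.18354039  0.29276261 10.98436117]
key_top [321.5, 291.2] 0.78 [0.5199 0.081  0.11  ] rect [0.5286 0.0835] [[0.552, 0.064], [0.517, 0.057], [0.505, 0.101], [0.54, 0.112]]
carriage [322.2, 277.1] 0.69 [0.5177 0.0807 0.102 ] rect [0.5415 0.0872] [[0.599, 0.055], [0.506, 0.038], [0.486, 0.113], [0.576, 0.144]]
tip px [np.float64(323.82406138220546), np.float64(312.6469172721569)]
```

View pics/w5.png

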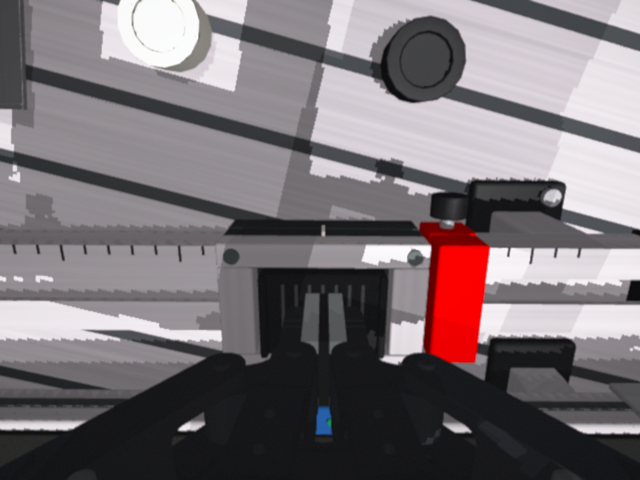

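The housing's right edge and the red stop's left edge both lie near column 430, so the gap is almost closed. There's no contact force yet, so I'll push on in small steps.

Call:
{"api": "carry_out", "payload": {"series": [{"tx": 0, "ty": 0.001, "tz": 0, "ax": 0, "ay": 0, "az": 0, "fingers": 0}, {"tx": 0, "ty": 0.001, "tz": 0, "ax": 0, "ay": 0, "az": 0, "fingers": 0}, {"tx": 0, "ty": 0, "tz": 0, "ax": 0, "ay": 0, "az": 0, "fingers": 0}, {"tx": 0, "ty": 0, "tz": 0, "ax": 0, "ay": 0, "az": 0, "fingers": 0}]}}

```text
time: 9.93
tool_pos: [0.5305, 0.0867, 0.1768]
tool_rot: [-3.141, 0.001, -2.885]
wrist_force: [-1.2, 0.1, 11.6]
opening: 0.0001
grasp_force: 5.4
```

Call:
{"api": "carry_out", "payload": {"series": [{"tx": 0, "ty": 0.001, "tz": 0, "ax": 0, "ay": 0, "az": 0, "fingers": 0}, {"tx": 0, "ty": 0.001, "tz": 0, "ax": 0, "ay": 0, "az": 0, "fingers": 0}, {"tx": 0, "ty": 0, "tz": 0, "ax": 0, "ay": 0, "az": 0, "fingers": 0}, {"tx": 0, "ty": 0, "tz": 0, "ax": 0, "ay": 0, "az": 0, "fingers": 0}]}}

```text
time: 10.27
tool_pos: [0.53, 0.0886, 0.1768]
tool_rot: [-3.141, 0.001, -2.885]
wrist_force: [-1.8, -0.0, 11.1]
opening: 0.0
grasp_force: 5.4
```

```bash
python3 - <<'E'
from h import *
im=get_image("wrist")['pixels'][:,:,::-1]
a=cv2.imread('pics/w5.png')
c=np.vstack([cv2.resize(x[210:370,200:500],None,fx=1.8,fy=1.8,interpolation=2) for x in (a,im)])
cv2.imwrite('pics/w6.png',c)
E
```

```text
(no output)
```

View pics/w6.png

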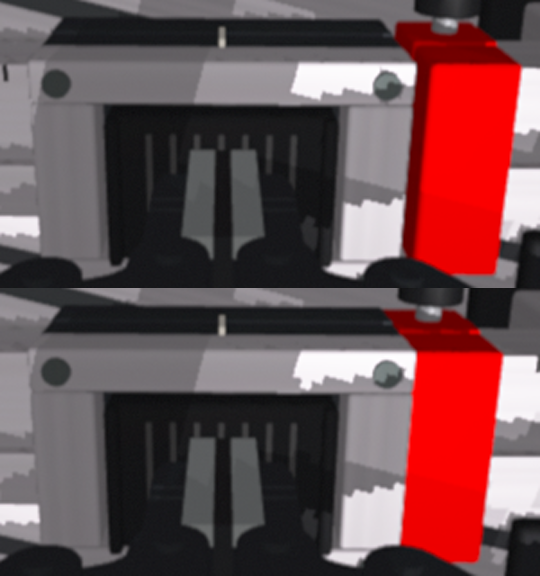

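The carriage is moving rigidly with the fingers and the stop is still getting closer (lower crop is the current view). Continuing until force builds.

Call:
{"api": "carry_out", "payload": {"series": [{"tx": 0, "ty": 0.001, "tz": 0, "ax": 0, "ay": 0, "az": 0, "fingers": 0}, {"tx": 0, "ty": 0.001, "tz": 0, "ax": 0, "ay": 0, "az": 0, "fingers": 0}, {"tx": 0, "ty": 0, "tz": 0, "ax": 0, "ay": 0, "az": 0, "fingers": 0}, {"tx": 0, "ty": 0, "tz": 0, "ax": 0, "ay": 0, "az": 0, "fingers": 0}]}}

```text
time: 10.65
tool_pos: [0.5297, 0.09, 0.1769]
tool_rot: [-3.14, 0.001, -2.886]
wrist_force: [0.2, -5.9, 11.1]
opening: -0.0003
grasp_force: 5.4
```

Call:
{"api": "carry_out", "payload": {"series": [{"tx": 0, "ty": 0.001, "tz": 0, "ax": 0, "ay": 0, "az": 0, "fingers": 0}, {"tx": 0, "ty": 0.001, "tz": 0, "ax": 0, "ay": 0, "az": 0, "fingers": 0}, {"tx": 0, "ty": 0, "tz": 0, "ax": 0, "ay": 0, "az": 0, "fingers": 0}, {"tx": 0, "ty": 0, "tz": 0, "ax": 0, "ay": 0, "az": 0, "fingers": 0}]}}

```text
time: 10.98
tool_pos: [0.5293, 0.0919, 0.177]
tool_rot: [-3.14, 0.002, -2.886]
wrist_force: [1.3, -6.3, 10.1]
opening: 0.0002
grasp_force: 5.4
```

```bash
python3 - <<'E'
from h import *
im=get_image("wrist")['pixels'][:,:,::-1]
s=get_image("scene")['pixels'][:,:,::-1]
c=np.vstack([cv2.resize(im[210:370,200:500],None,fx=1.8,fy=1.8,interpolation=2),cv2.resize(s[150:310,250:550],None,fx=1.8,fy=1.8,interpolation=2)])
cv2.imwrite('pics/w7.png',c)
E
```

```text
(no output)
```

View pics/w7.png

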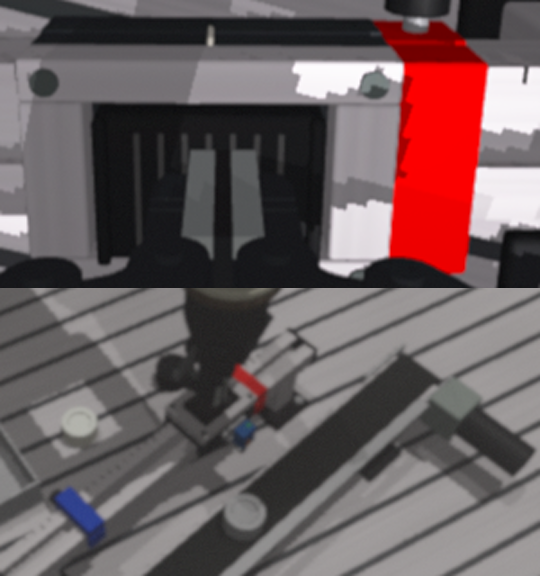

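Contact: the rail force rose to 6 N, and the carriage now sits about 3 mm left of centre under the sliding fingers, flush with the red stop. Lifting straight up to release the key.

Call:
{"api": "carry_out", "payload": {"series": [{"tx": 0, "ty": 0, "tz": -0.002, "ax": 0, "ay": 0, "az": 0, "fingers": 0}, {"tx": 0, "ty": 0, "tz": -0.003, "ax": 0, "ay": 0, "az": 0, "fingers": 0}, {"tx": 0, "ty": 0, "tz": -0.005, "ax": 0, "ay": 0, "az": 0, "fingers": 0}, {"tx": 0, "ty": 0, "tz": -0.02, "ax": 0, "ay": 0, "az": 0, "fingers": 0}, {"tx": 0, "ty": 0, "tz": -0.03, "ax": 0, "ay": 0, "az": 0, "fingers": 0}, {"tx": 0, "ty": 0, "tz": -0.03, "ax": 0, "ay": 0, "az": 0, "fingers": 0}, {"tx": 0, "ty": 0, "tz": -0.03, "ax": 0, "ay": 0, "az": 0, "fingers": 0}, {"tx": 0, "ty": 0, "tz": 0, "ax": 0, "ay": 0, "az": 0, "fingers": 0}, {"tx": 0, "ty": 0, "tz": 0, "ax": 0, "ay": 0, "az": 0, "fingers": 0}, {"tx": 0, "ty": 0, "tz": 0, "ax": 0, "ay": 0, "az": 0, "fingers": 0}]}}

```text
time: 11.92
tool_pos: [0.5284, 0.0925, 0.2953]
tool_rot: [3.141, -0.001, -2.885]
wrist_force: [-1.0, -0.1, -0.7]
opening: -0.0002
grasp_force: 0.0
```

```bash
python3 m.py w8
```

```text
[0.52838442 0.09251552 0.29530092] [ 3.14137287e+00 -9.54896327e-04 -2.88530015e+00] [ 0.03  0.07  1.54 -0.    1.53 -1.8 ] -0.00015240146151818302 11.9167 [-1.01401931 -0.14286713 -0.67060995]
key_top [319.1, 232.8] 0.6 [0.529  0.0898 0.11  ] rect [0.5301 0.089 ] [[0.518, 0.061], [0.506, 0.108], [0.542, 0.118], [0.554, 0.069]]
stop_red [391.1, 213.9] 0.77 [0.508  0.1339 0.096 ] rect [0.5095 0.1351] [[0.479, 0.114], [0.473, 0.134], [0.54, 0.158], [0.546, 0.136]]
stop_blue [60.6, 215.2] 0.87 [ 0.5648 -0.0796  0.096 ] rect [ 0.564  -0.0799] [[0.536, -0.104], [0.523, -0.067], [0.591, -0.055], [0.605, -0.094]]
carriage [317.8, 225.4] 0.83 [0.5266 0.0882 0.102 ] rect [0.5392 0.0912] [[0.508, 0.043], [0.488, 0.119], [0.57, 0.143], [0.592, 0.06]]
tip px [np.float64(323.70353772941303), np.float64(313.0233344194832)]
```

View pics/w8.png

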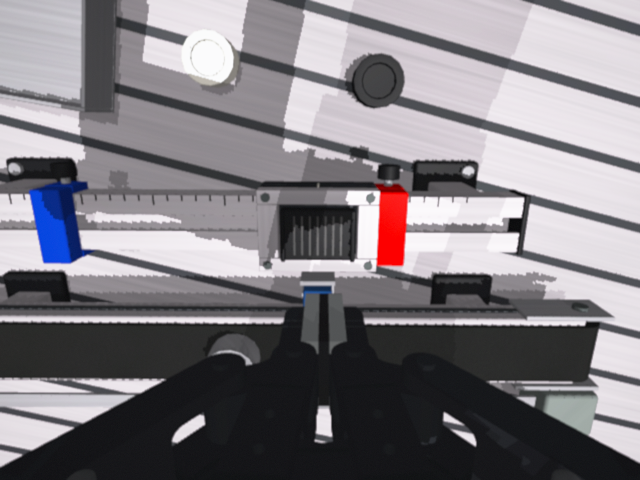

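The carriage (258–378) sits flush against the red stop (378–406), the key is up, the fingers are clear, and both pucks and the tray are in place. Handing in.

```bash
python3 -c "
from h import *
print(manip.finish_job())"
```

```text
the job is handed in; nothing more can be done
None
```

The job is handed in: the carriage was pushed with the key held down until it met the red stop, the key was then let up, and the last picture shows it flush against the stop with the arm clear and the pucks and tray in view undisturbed; no verdict was returned.

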